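# Draw a bracket against a sprung stop with a pin and hold it there

## Robot

A 6-joint arm with a two-finger parallel gripper is mounted at the origin on a cart in front of the work surface, level with it; the furniture and walls round the work are solid. World frame = base frame: x ahead of the robot, y to its left, z up, the work surface at z = 0. Lengths are in m, angles in degrees, forces in N, time in s.
With the tool pointing down it reaches from about 0.4 to 0.825 m from the base axis. Payload 7 kg.
Tool frame: the origin (TCP) lies between the finger pads; the fingertips stand 22 mm ahead of it and the grasp point (between the pads) lies 3 mm ahead of it; z points along the fingers, y is the line along which they close (so a half turn about z gives the same grasp; the last joint's range is limited). The gripper opens to 88 mm and grips with 3 to 60 N. Pads are 19 mm wide; open, the fingers measure 130 mm over their backs; the gripper's body (78 mm by 193 mm) begins 47 mm behind the grasp point.
Start: joints at [-48.237, 20.546, 0.682, 0, -70.136, -16.507], TCP at [0.288, -0.61, 0.249] pointing down, gripper open.
Joint ranges: [-176.03, 176.03], [-82.01, 121.73], [-58.28, 71.71], [-173.87, 95.51], [-174.79, -0.11], [-173.66, 173.66]. Speed limits (degrees/s): [136.94, 136.94, 172.46, 180, 180, 180].

## Interface

Orientations are given as [roll, pitch, yaw] about the fixed x, y, z axes, in that order (R = Rz(yaw) Ry(pitch) Rx(roll)).
In Python, from plant import ctrl gives the robot as it stands.
- The arm moves only by the tool apply_moves, never from a script. Its argument "targets" is a list of rows, each an object with "travel": the shift along the tool's x, y, z in mm, a list of three; "roll": the turn about the tool's z in degrees; "jaw": the finger opening in mm, from 0 to 87.6. In form: [{"travel": [tx, ty, tz], "roll": roll, "jaw": jaw}, ...]. A call has 1 to 10 rows; each row shifts and turns the commanded pose from where the row before left it, along the tool's axes as they then stand; what a row does not reach is not made up. A row lasts 1/10 s, in which the tool goes at most 50 mm and 8.59 degrees, less where a joint would pass 70% of its speed; a pose out of reach is approached as far as the arm can. A call with a gripper value outside its range is refused whole. The fingers move at their own pace and stop on an object; the grip force is fixed at half the most. Time passes only in rows, so rows that do not move let the fingers close. It gives the time, the measured TCP pose, the force, the opening and the grip force at its end, in the units of the state.
- ctrl.get_obs(): the state, without advancing time (a new reading comes with each control period).
- ctrl.snapshot(name): name is "scene" or "top" or "wrist"; returns the picture (480x640x3 uint8, red, green, blue); there is no depth.
- ctrl.calibration(name): a dict with "K" (3x3 intrinsics, pixels), "extrinsics" (4x4, takes a point from camera to world coordinates); the wrist camera has in their place "hand_eye" (4x4, takes a point from camera to tool coordinates, whose origin is the TCP and whose axes are the flange's). Camera axes: x right, y down, z forward; pixel columns grow to the right and rows downward; lengths in m; the calibration is good to about 2 mm. A picture is of the moment at which its call begins: read the wrist's pose just before it. calibration takes no time and is no camera call.
- ctrl.close_job(): hands the job in; it is judged then, once.
The state is a dict: "clock": time; "joint_pos": joint angles; "qvel": joint speeds; "tau": joint torques, N m; "tool_pos": TCP position; "orientation": TCP orientation; "force": force on the tool from outside, world axes, zero at the start; "moment": the same for the moment, N m; "opening": finger opening in m; "gripper_force": force on a finger pad.
Only numpy, scipy, OpenCV 4.12 (cv2) and the standard library are available. Lean on these libraries where they do the work, as an engineer would, in place of code of your own. Each camera call takes 0.05 s, during which the arm holds its last target. There are 200 camera calls.

## Task

Act as a third hand: take the locating pin out of its wooden holder, put it down through the hole in the top of the loose metal bracket on the fixture, and with the pin push the bracket gently and squarely against the sprung stop until the stop's pointer stands between the two ribs of its scale. Touch the bracket with the pin only, keep it standing on the fixture's bed and leave the other things on the bench alone. Finish while holding: keep gripping the pin and pressing steadily, so that someone can fasten the bracket.

Things in the scene. Friction and masses are not known exactly. Their poses are not given: they have to be found in the camera images.
- pin_handle (a point): Centre of the locating pin's handle. The pin stands upright in the holder: a dark square handle 26 x 26 mm, 46 mm tall (x, y axes square to its sides, z up), under it a round steel shaft 8 mm thick, 45 mm long, its last 8 mm tapered to a blunt 3.6 mm end. In the holder the handle's underside rests on the holder's top. Mass 0.09 kg.
- pin_tip (a point): The pin's pointed lower end, 68 mm below the handle's centre on the pin's axis; axes as pin_handle.
- holder: Fixed wooden block 56 x 56 x 46 mm with an upright 9.5 mm hole through its middle for the pin; origin at the centre of its underside, z up.
- bracket_hole (a point): Centre of the mouth of the 12 mm round hole in the bracket's top plate, on the upper surface, 35 mm above the fixture's bed, 43 mm above the bench. x points from the hole to the bracket's front face, 25 mm ahead, which is to meet the stop; z up. The bracket starts 10 to 50 mm short of the stop, up to 6 mm off the bed's middle line and 10 degrees askew.
- bracket: Loose smooth aluminium bracket (friction about 0.25), 70 (x) x 60 (y) x 35 mm tall, 0.15 to 0.31 kg, standing on the bed on its two side walls: 5 mm top plate with the hole near its front, on the middle line, 5 mm front wall at +x with two dark screw holes, open at the back and below (30 mm free under the top plate). Origin at the centre of its underside; the hole lies 10 mm ahead (+x) of it.
- fixture: Fixed steel fixture: bed 210 x 104 x 8 mm, spring housing at its far end, along its +y side a scale bar 44 mm tall (inner side at y = +46 mm) with two ribs on top, up to 52 mm. Origin at bench height in mid-width; the bed reaches from x = -95 to +115 mm. x is the direction in which the stop is pushed in, y across the bed, z up.
- stop_face (a point): Centre of the face of the stop plate (64 mm wide, from 9 to 45 mm above the bench; with its pointer up to 53 mm) that meets the bracket, 30 mm above the bench; at rest 45 mm ahead of the fixture's origin. It moves with the plate; its x is the direction of pushing in, away from the bracket.
- stop (a joint): How far the stop plate has been pushed in along the fixture's +x, in m: 0 at rest, 0.030 at the end of its travel. A spring of 600 N/m without preload pushes it back. The pointer stands between the ribs' centres from 0.009 to 0.021 (5.4 to 12.6 N), in the middle at 0.015 (9 N).
- capacitor_1: Bystander: small upright capacitor, 22 mm thick, 32 mm tall; origin under its centre.
- heatsink_2: Bystander: dark finned heat sink 44 x 36 x 22 mm; origin under its centre.
- choke_1: Bystander: copper-wound ring coil 35 x 45 x 16 mm; origin under its centre.
There are look-alikes about, which are no part of the job. Of the things shaped like the part that bears pin_handle, the black one is meant. Of the things that look like the bracket, the smaller one is meant.

How it is judged:
By the outcome, as a careful person would: the job done as asked, in the order asked, and still so for the second after the job is handed in, while the arm keeps its last pose, push and grip.
It also fails if it takes over 48 s, if anything falls off the work surface, if the arm or the gripper's body presses on something with over 40 N, if the wrist force passes 120 N, or if a joint passes its speed limit or range.

## Working session

There is one attempt and no reset: what is moved stays moved. The work goes in short steps, Python scripts to look and compute and a tool call to move; the robot and the scene stay as the last step left them, time stands still between calls to the robot, and variables do not carry over. Pictures are saved under pics/ and viewed, at most 11 in all, crops included, and the job is handed in when it is done.

Besides the shell and the picture viewer there is one more tool, called after "Call:" in YAML: its name, and indented under it one key for each argument. apply_moves: Moves the arm, as the interface text tells. Its arguments: {"type":"object","properties":{"targets":{"type":"array","items":{"type":"object","properties":{"travel":{"type":"array","items":{"type":"number"}},"roll":{"type":"number"},"jaw":{"type":"number"}}}}},"required":["targets"]}

```bash
mkdir -p pics; python3 - <<'E'
from plant import ctrl
import cv2,numpy as np
np.set_printoptions(precision=4,suppress=True)
o=ctrl.get_obs();print(o)
for n in("scene","top"):
    cv2.imwrite(f"pics/{n}0.png",ctrl.snapshot(n)[:,:,::-1]);c=ctrl.calibration(n);print(n,c)
print(ctrl.calibration("wrist"))
E
```

```text
{'clock': 0.0, 'joint_pos': array([-48.2375,  20.5912,   0.6351,  -0.0201, -70.1367, -16.5077]), 'qvel': array([ 0.0512,  0.0219, -0.0092,  0.101 , -0.0321, -0.0389]), 'tau': array([ -0.0008, -58.2712,  29.3049,   6.9969,   0.0069,  -0.0002]), 'tool_pos': array([ 0.2878, -0.6101,  0.2476]), 'orientation': array([ 179.9056,   -0.0083, -154.7521]), 'force': array([-0.8711, -0.1171, -0.4174]), 'moment': array([ 0.0091, -0.0025,  0.0209]), 'gripper_force': 0.0, 'opening': 0.08759716231733383}
scene {'K': array([[592.8008,   0.    , 326.3562],
       [  0.    , 592.8008, 242.1566],
       [  0.    ,   0.    ,   1.    ]]), 'extrinsics': array([[-0.6872, -0.3084,  0.6577, -0.0839],
       [-0.7261,  0.3188, -0.6092,  0.6811],
       [-0.0218, -0.8962, -0.4431,  0.5169],
       [ 0.    ,  0.    ,  0.    ,  1.    ]])}
top {'K': array([[588.6947,   0.    , 304.5668],
       [  0.    , 588.6947, 252.4681],
       [  0.    ,   0.    ,   1.    ]]), 'extrinsics': array([[-0.0214, -0.9974,  0.0681,  0.5001],
       [-0.9996,  0.0202, -0.0185,  0.0687],
       [ 0.0171, -0.0685, -0.9975,  1.2931],
       [ 0.    ,  0.    ,  0.    ,  1.    ]])}
{'K': array([[336.8168,   0.    , 315.3536],
       [  0.    , 336.8168, 241.5379],
       [  0.    ,   0.    ,   1.    ]]), 'hand_eye': array([[-0.0007, -0.9517, -0.3072,  0.0844],
       [ 1.    , -0.0007, -0.0003, -0.0004],
       [ 0.0001, -0.3072,  0.9517, -0.1367],
       [ 0.    ,  0.    ,  0.    ,  1.    ]])}
```

View pics/top0.png

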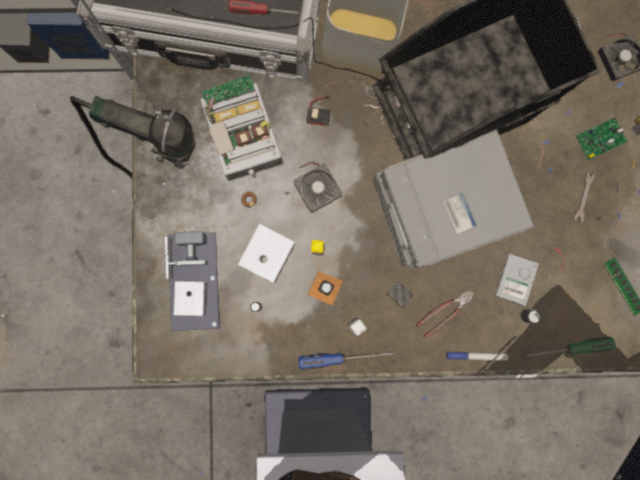

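View pics/scene0.png

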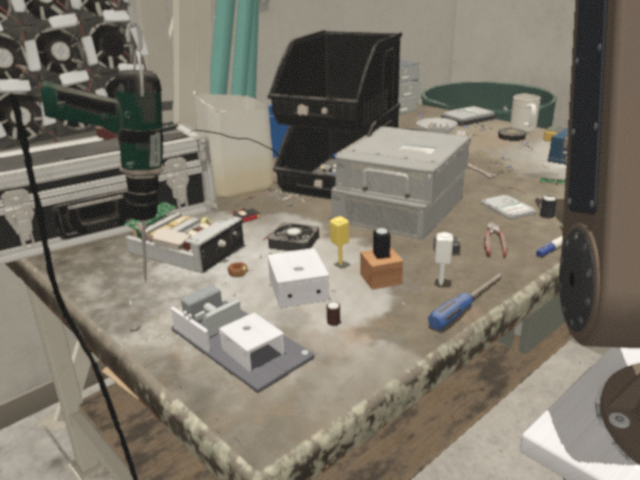

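The top view shows the fixture at about (195,280) with the small bracket on it at (189,298). The larger look-alike bracket is at (267,253). There are three pins: black in the wooden holder at (326,288), yellow at (318,247) and white at (358,327). The black pin and the smaller bracket fit the description. I'll confirm both in one enlarged crop and compute rough positions.

```bash
cat > h.py <<'E'
import numpy as np,cv2
from plant import ctrl
from scipy.spatial.transform import Rotation as R
np.set_printoptions(precision=4,suppress=True)
def pose(o):
    T=np.eye(4);T[:3,:3]=R.from_euler('xyz',o['orientation'],degrees=True).as_matrix();T[:3,3]=o['tool_pos'];return T
def cam(n,o=None):
    c=ctrl.calibration(n)
    return c['K'],(c['extrinsics'] if n!='wrist' else pose(o)@c['hand_eye'])
def pix2w(K,E,uv,z):
    d=E[:3,:3]@np.linalg.solve(K,[*uv,1]);return E[:3,3]+d*(z-E[2,3])/d[2]
def w2pix(K,E,p):
    q=K@(E[:3,:3].T@(np.asarray(p)-E[:3,3]));return q[:2]/q[2]
def shift(o,p):  # mm in tool axes from current TCP to world p
    T=pose(o);return (T[:3,:3].T@(np.asarray(p)-T[:3,3]))*1000
E
python3 - <<'E'
from h import *
K,E=cam('top')
for n,uv,z in[('handle',(326,288),.092),('holdercen',(326,289),.046),('yellow',(318,247),.09),('hole',(189,294),.043),('bracketmid',(189,298),.043),('bedTL',(175,232),.008),('bedBL',(172,330),.008),('bedBR',(219,327),.008),('drill',(170,135),.1)]:
    print(n,pix2w(K,E,uv,z))
im=cv2.imread('pics/top0.png');a=cv2.resize(im[215:345,150:380],None,fx=3.4,fy=3.4,interpolation=cv2.INTER_CUBIC);cv2.imwrite('pics/c1.png',a);print(a.shape)
E
```

```text
handle [0.5086 0.0043 0.092 ]
holdercen [0.5069 0.0018 0.046 ]
yellow [0.5929 0.0186 0.09  ]
hole [0.5025 0.2914 0.043 ]
bracketmid [0.4941 0.2914 0.043 ]
bedTL [0.6384 0.327  0.008 ]
bedBL [0.4258 0.3348 0.008 ]
bedBR [0.4299 0.2335 0.008 ]
drill [0.8287 0.3175 0.1   ]
(442, 782, 3)
```

View pics/c1.png

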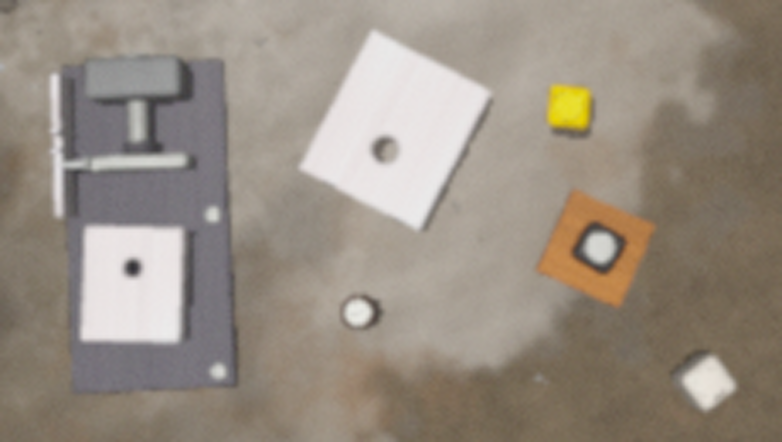

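The crop confirms it. The black pin (dark sides, light-lit top) stands in the wooden holder at crop (598,247), and the small bracket's hole is at crop (133,267). The yellow and white pins and the big bracket are the decoys. I'll move above the holder for a wrist view.

Call:
apply_moves:
  targets:
    - {"travel": [-33,33,0],"roll": 0,"jaw": 50}
    - {"travel": [-33,33,0],"roll": 0,"jaw": 50}
    - {"travel": [-33,33,0],"roll": 0,"jaw": 50}
    - {"travel": [-33,33,0],"roll": 0,"jaw": 50}
    - {"travel": [-33,33,0],"roll": 0,"jaw": 50}
    - {"travel": [-33,33,0],"roll": 0,"jaw": 50}
    - {"travel": [-33,33,0],"roll": 0,"jaw": 50}
    - {"travel": [-33,33,0],"roll": 0,"jaw": 50}
    - {"travel": [-33,33,0],"roll": 0,"jaw": 50}
    - {"travel": [-33,33,0],"roll": 0,"jaw": 50}

```text
clock: 1.1
tool_pos: [0.4457, -0.1693, 0.2486]
orientation: [180.0, 0.0, -154.7]
force: [1.7, -0.2, 0.5]
opening: 0.0498
gripper_force: 0.0
```

Call:
apply_moves:
  targets:
    - {"travel": [-33,33,10],"roll": 0,"jaw": 50}
    - {"travel": [-33,33,10],"roll": 0,"jaw": 50}
    - {"travel": [-33,33,10],"roll": 0,"jaw": 50}
    - {"travel": [-31,32,10],"roll": 0,"jaw": 50}
    - {"travel": [0,0,8],"roll": -8.5,"jaw": 50}
    - {"travel": [0,0,0],"roll": -8.5,"jaw": 50}
    - {"travel": [0,0,0],"roll": -8.5,"jaw": 50}
    - {"travel": [0,0,0],"roll": -8.5,"jaw": 50}
    - {"travel": [0,0,0],"roll": -8,"jaw": 50}
    - {"travel": [0,0,0],"roll": 0,"jaw": 50}

```text
clock: 2.1
tool_pos: [0.5071, 0.0027, 0.2003]
orientation: [180.0, -0.0, -112.6]
force: [-0.7, 0.9, 1.0]
opening: 0.0501
gripper_force: 0.0
```

```bash
python3 - <<'E'
from h import *
o=ctrl.get_obs();im=ctrl.snapshot('wrist')[:,:,::-1];cv2.imwrite('pics/w1.png',im)
import pickle;pickle.dump(o,open('w1.pkl','wb'));print(o['clock'],o['tool_pos'],o['orientation'],o['joint_pos'],o['opening'])
K,E=cam('wrist',o);print(w2pix(K,E,[.5075,.003,.092]))
E
```

```text
2.1 [0.5071 0.0027 0.2003] [ 179.9725   -0.0191 -112.6236] [ 22.5281   6.9475 -24.1746  -0.0071 -58.9108 -45.1481] 0.050052080619077725
[314.797  248.8909]
```

View pics/w1.png

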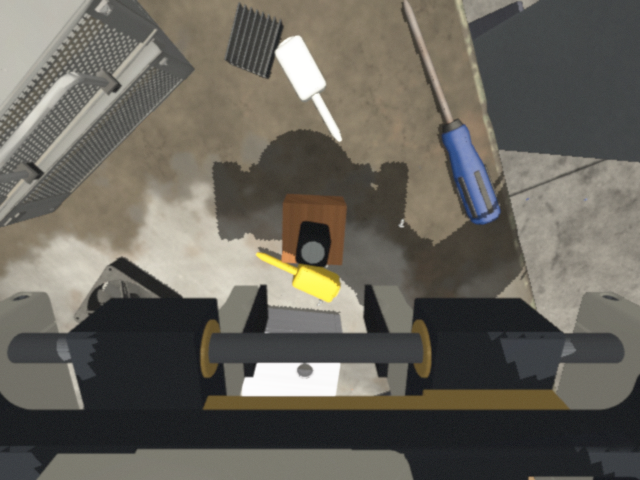

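The wrist view shows the black handle's top at about (313,252) in the wooden block at (315,228). The yellow pin (317,283) and white pin (302,65) now lie on the bench. They were balanced on their tips and nothing of mine touched them. I'll enlarge for the handle's exact centre and yaw.

```bash
python3 - <<'E'
from h import *
import pickle
o=pickle.load(open('w1.pkl','rb'));K,E=cam('wrist',o)
im=cv2.imread('pics/w1.png')
a=cv2.resize(im[180:310,240:400],None,fx=4.5,fy=4.5,interpolation=cv2.INTER_CUBIC)
a=cv2.convertScaleAbs(a,alpha=1.8,beta=20);cv2.imwrite('pics/c2.png',a)
print(w2pix(K,E,[.5929,.0186,.0]),w2pix(K,E,[.507,.003,0.092]),pix2w(K,E,(317,283),.013),pix2w(K,E,(258,255),.0))
E
```

```text
[247.073  262.4849] [315.3965 248.6542] [0.5307 0.0642 0.013 ] [0.5784 0.0154 0.    ]
```

View pics/c2.png

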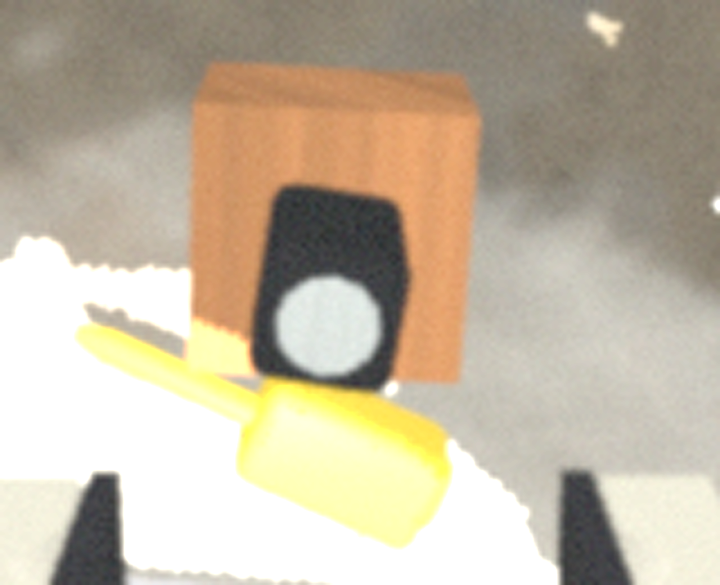

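```bash
python3 - <<'E'
from h import *
import pickle
o=pickle.load(open('w1.pkl','rb'));K,E=cam('wrist',o)
p=pix2w(K,E,(313.1,252.4),.092);print(p,shift(o,[p[0],p[1],.075]))
for c in [(192,100),(480,118),(460,382),(187,368)]:print(pix2w(K,E,(240+c[0]/4.5,180+c[1]/4.5),.046))
for c in [(408,275),(385,388),(253,368)]:print(pix2w(K,E,(240+c[0]/4.5,180+c[1]/4.5),.092))
E
```

```text
[0.5098 0.0051 0.092 ] [ -3.3256  -1.6607 125.3015]
[ 0.523 -0.033  0.046]
[ 0.4726 -0.0081  0.046 ]
[0.4963 0.042  0.046 ]
[0.547  0.0175 0.046 ]
[0.4939 0.0019 0.092 ]
[0.5053 0.0195 0.092 ]
[0.525  0.0072 0.092 ]
```

Call:
apply_moves:
  targets:
    - {"travel": [-3.3,-1.7,20],"roll": 0,"jaw": 50}
    - {"travel": [0,0,30],"roll": 5,"jaw": 50}
    - {"travel": [0,0,30],"roll": 4.3,"jaw": 50}
    - {"travel": [0,0,25],"roll": 0,"jaw": 50}
    - {"travel": [0,0,20],"roll": 0,"jaw": 50}
    - {"travel": [0,0,0],"roll": 0,"jaw": 50}
    - {"travel": [0,0,0],"roll": 0,"jaw": 35}
    - {"travel": [0,0,0],"roll": 0,"jaw": 20}
    - {"travel": [0,0,0],"roll": 0,"jaw": 10}
    - {"travel": [0,0,0],"roll": 0,"jaw": 10}

```text
clock: 3.15
tool_pos: [0.5108, 0.0053, 0.0766]
orientation: [-179.9, 0.1, -122.1]
force: [-1.3, 0.3, 4.1]
opening: 0.0257
gripper_force: 30.0
```

Call:
apply_moves:
  targets:
    - {"travel": [0,0,0],"roll": 0,"jaw": 10}
    - {"travel": [0,0,0],"roll": 0,"jaw": 10}
    - {"travel": [0,0,0],"roll": 0,"jaw": 10}

```text
clock: 3.45
tool_pos: [0.5107, 0.0053, 0.0766]
orientation: [-179.9, 0.1, -122.0]
force: [-1.3, 0.5, 7.3]
opening: 0.0256
gripper_force: 30.0
```

Call:
apply_moves:
  targets:
    - {"travel": [0,0,-5],"roll": 0,"jaw": 10}
    - {"travel": [0,0,-10],"roll": 0,"jaw": 10}
    - {"travel": [0,0,-15],"roll": 0,"jaw": 10}
    - {"travel": [0,0,-20],"roll": 0,"jaw": 10}
    - {"travel": [0,0,-20],"roll": 0,"jaw": 10}
    - {"travel": [0,0,-20],"roll": 0,"jaw": 10}
    - {"travel": [0,0,0],"roll": 0,"jaw": 10}

```text
clock: 4.15
tool_pos: [0.5116, 0.0054, 0.169]
orientation: [-179.8, 0.2, -122.0]
force: [1.2, -1.2, -0.3]
opening: 0.026
gripper_force: 30.0
```

```bash
python3 - <<'E'
from h import *
o=ctrl.get_obs();print(o['clock'],o['tool_pos'],o['orientation'],o['force'],o['opening'],o['joint_pos'])
print(shift(o,[.45,.25,o['tool_pos'][2]]),shift(o,[.5,.2914,o['tool_pos'][2]]))
E
```

```text
4.15 [0.5116 0.0054 0.169 ] [-179.7995    0.2112 -122.0213] [ 1.2465 -1.2168 -0.2573] 0.026024512129005167 [ 22.6533   9.0008 -26.3291   0.051  -54.3819 -54.7047]
[-174.7022  181.9323    0.0072] [-236.3145  161.4924    0.3059]
```

Call:
apply_moves:
  targets:
    - {"travel": [-15,10,0],"roll": 0,"jaw": 10}
    - {"travel": [-33,22.5,0],"roll": 0,"jaw": 10}
    - {"travel": [-33,22.5,0],"roll": 0,"jaw": 10}
    - {"travel": [-33,22.5,0],"roll": 0,"jaw": 10}
    - {"travel": [-33,22.5,0],"roll": 0,"jaw": 10}
    - {"travel": [-33,22.5,0],"roll": 0,"jaw": 10}
    - {"travel": [-33,22.5,0],"roll": 0,"jaw": 10}
    - {"travel": [-33,22.5,0],"roll": 0,"jaw": 10}
    - {"travel": [-33,22.5,0],"roll": 0,"jaw": 10}
    - {"travel": [-3,0,0],"roll": -7.5,"jaw": 10}

```text
clock: 5.15
tool_pos: [0.4982, 0.3488, 0.165]
orientation: [180.0, 0.0, -114.4]
force: [0.8, -0.9, -0.4]
opening: 0.026
gripper_force: 30.0
```

Call:
apply_moves:
  targets:
    - {"travel": [0,0,0],"roll": -7.5,"jaw": 10}
    - {"travel": [0,0,0],"roll": -7.5,"jaw": 10}
    - {"travel": [0,0,0],"roll": -7.5,"jaw": 10}
    - {"travel": [0,0,0],"roll": 0,"jaw": 10}

```text
clock: 5.55
tool_pos: [0.4984, 0.3447, 0.1652]
orientation: [180.0, -0.0, -91.9]
force: [0.1, -0.2, -1.5]
opening: 0.026
gripper_force: 30.0
```

```bash
python3 - <<'E'
from h import *
import pickle
o=ctrl.get_obs();im=ctrl.snapshot('wrist')[:,:,::-1];cv2.imwrite('pics/w2.png',im);pickle.dump(o,open('w2.pkl','wb'))
cv2.imwrite('pics/w2c.png',cv2.resize(im[60:340,130:510],None,fx=2.1,fy=2.1,interpolation=cv2.INTER_CUBIC))
print(o['clock'],o['tool_pos'],o['orientation'],o['force'],o['opening'])
K,E=cam('wrist',o);T=pose(o)
for q in [(0,0,.0756),(0,0,.0306)]:print(w2pix(K,E,(T@[*q,1])[:3]))
E
```

```text
5.55 [0.4984 0.3447 0.1652] [179.9588  -0.0403 -91.9425] [ 0.0884 -0.1529 -1.4871] 0.02596249306607489
[314.7683 263.9453]
[314.6131 294.2625]
```

View pics/w2c.png

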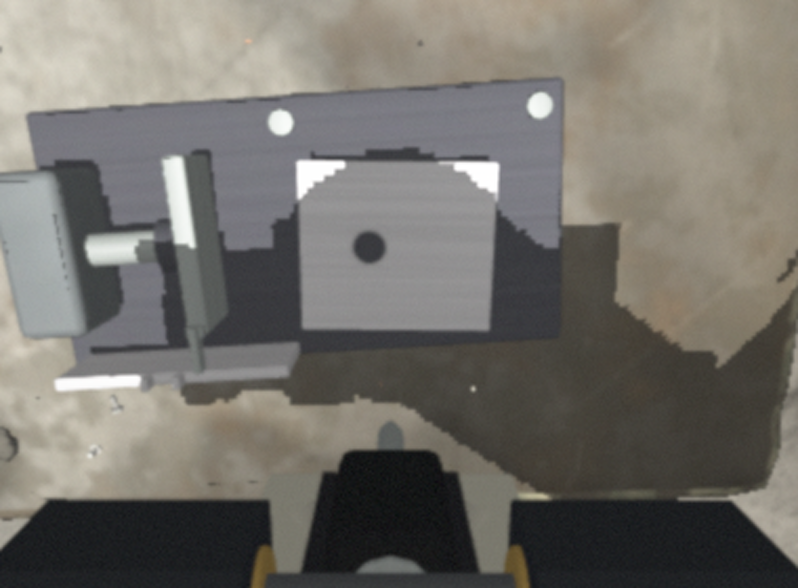

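```bash
python3 - <<'E'
from h import *
import pickle
o=pickle.load(open('w2.pkl','rb'));K,E=cam('wrist',o)
im=cv2.imread('pics/w2.png')
f=lambda c:(130+(c[0]+.5)/2.1-.5,60+(c[1]+.5)/2.1-.5)
W=lambda c,z:pix2w(K,E,f(c),z)
# hole: dark blob
g=cv2.cvtColor(im,cv2.COLOR_BGR2GRAY)[160:196,288:324];m=(g<95).astype(np.uint8)
n,l,s,c=cv2.connectedComponentsWithStats(m);i=l[18,18];print('hole',s[i],c[i]+[288,160]);h=pix2w(K,E,c[i]+[288,160],.043);print(h)
B=[W(c,.043) for c in[(297,161),(499,161),(490,331),(302,331)]];B=np.array(B);print('bracket',B,B.mean(0))
e=B[0]-B[1];e2=B[3]-B[2];print('lens',np.linalg.norm(e),np.linalg.norm(e2),np.linalg.norm(B[0]-B[3]),'yaw',[np.degrees(np.arctan2(v[1],v[0])) for v in(e,e2)])
F=np.array([W(c,.008) for c in[(28,114),(562,79),(560,338)]]);v=F[0]-F[1];print('bed',F,np.linalg.norm(v),np.linalg.norm(F[1]-F[2]),'yaw',np.degrees(np.arctan2(v[1],v[0])))
u=v[:2]/np.linalg.norm(v[:2]);yv=np.array([-u[1],u[0]])
org=F[1][:2]+u*.095+yv*.052;print('origin',org)
loc=lambda p:np.array([(p[:2]-org)@u,(p[:2]-org)@yv])
print('hole in fixture',loc(h),'front',[loc(b) for b in(B[0],B[3])])
print('stop top near edges z45',loc(W((190,152),.045)),loc(W((197,327),.045)))
print('tip',o['tool_pos'])
E
```

```text
hole [ 10  10  15  15 173] [305.3757 177.3179]
[0.5037 0.2921 0.043 ]
bracket [[0.5275 0.2616 0.043 ]
 [0.4569 0.264  0.043 ]
 [0.4595 0.325  0.043 ]
 [0.5302 0.3225 0.043 ]] [0.4935 0.2933 0.043 ]
lens 0.07060770220083132 0.07068133680499794 0.061011673163866506 yaw [np.float64(-1.9851513687686724), np.float64(-1.9916005296507833)]
bed [[0.6352 0.2407 0.008 ]
 [0.428  0.2353 0.008 ]
 [0.4248 0.3378 0.008 ]] 0.20725960328513077 0.10261173266284361 yaw 1.4960670062222488
origin [0.5216 0.2897]
hole in fixture [-0.0178  0.0029] front [array([ 0.0052, -0.0283]), array([0.0094, 0.0326])]
stop top near edges z45 [ 0.0415 -0.0335] [0.048  0.0282]
tip [0.4984 0.3447 0.1652]
```

Call:
apply_moves:
  targets:
    - {"travel": [15,-2,0],"roll": 0,"jaw": 10}
    - {"travel": [20,-3.6,0],"roll": 0,"jaw": 10}
    - {"travel": [16.9,-2,0],"roll": 0,"jaw": 10}
    - {"travel": [0,0,15],"roll": 0,"jaw": 10}
    - {"travel": [0,0,15],"roll": 0,"jaw": 10}
    - {"travel": [0,0,8],"roll": 0,"jaw": 10}
    - {"travel": [0,0,0],"roll": 0,"jaw": 10}
    - {"travel": [0,0,0],"roll": 0,"jaw": 10}

```text
clock: 6.4
tool_pos: [0.5047, 0.2925, 0.128]
orientation: [-180.0, -0.0, -92.1]
force: [0.9, -0.2, -1.1]
opening: 0.0262
gripper_force: 30.0
```

```bash
python3 - <<'E'
from h import *
import pickle
o=ctrl.get_obs();im=ctrl.snapshot('wrist')[:,:,::-1];cv2.imwrite('pics/w3.png',im);pickle.dump(o,open('w3.pkl','wb'))
cv2.imwrite('pics/w3c.png',cv2.resize(im[225:305,265:365],None,fx=7,fy=7,interpolation=cv2.INTER_CUBIC))
print(o['clock'],o['tool_pos'],o['orientation'],o['force'])
K,E=cam('wrist',o);T=pose(o)
print(w2pix(K,E,(T@[0,0,.0756,1])[:3]),w2pix(K,E,[.5037,.2921,.043]))
p=[.5037,.2921,.043]
print([ (w2pix(K,E,np.add(p,d))-[265,225])*7 for d in([.006,0,0],[-.006,0,0],[0,.006,0],[0,-.006,0])])
E
```

```text
6.4 [0.5047 0.2925 0.128 ] [-179.9838   -0.0017  -92.0713] [ 0.8923 -0.1563 -1.1354]
[314.7666 263.9424] [316.2976 258.4465]
[array([299.389 , 236.1775]), array([418.813, 232.073]), array([361.2189, 289.6026]), array([356.914 , 177.7799])]
```

View pics/w3c.png

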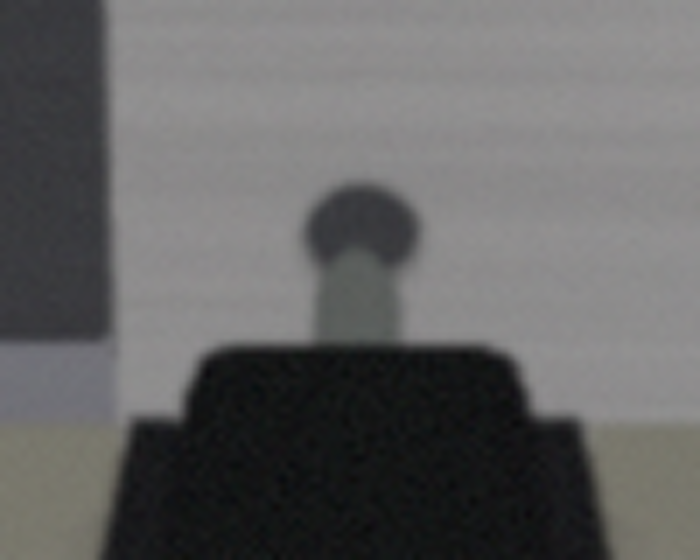

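The tip sits over the hole: hole centre at crop (362,238), and the tip's axis projected down to the hole's plane falls at about (359,232), within 1 mm. I'll insert.

Call:
apply_moves:
  targets:
    - {"travel": [0.3,0.3,5],"roll": 0,"jaw": 10}
    - {"travel": [0,0,5],"roll": 0,"jaw": 10}
    - {"travel": [0,0,5],"roll": 0,"jaw": 10}
    - {"travel": [0,0,5],"roll": 0,"jaw": 10}

```text
clock: 6.85
tool_pos: [0.504, 0.2925, 0.107]
orientation: [180.0, -0.0, -92.0]
force: [-0.3, -0.4, -1.5]
opening: 0.0258
gripper_force: 30.0
```

Call:
apply_moves:
  targets:
    - {"travel": [0,0,6],"roll": 0,"jaw": 10}
    - {"travel": [0,0,6],"roll": 0,"jaw": 10}
    - {"travel": [0,0,5],"roll": 0,"jaw": 10}
    - {"travel": [0,0,0],"roll": 0,"jaw": 10}
    - {"travel": [0,0,0],"roll": 0,"jaw": 10}

```text
clock: 7.35
tool_pos: [0.5042, 0.2925, 0.0904]
orientation: [180.0, -0.0, -92.0]
force: [0.6, -0.2, -1.6]
opening: 0.0258
gripper_force: 30.0
```

```bash
python3 - <<'E'
from h import *
import pickle
o=ctrl.get_obs();im=ctrl.snapshot('wrist')[:,:,::-1];cv2.imwrite('pics/w4.png',im);pickle.dump(o,open('w4.pkl','wb'))
cv2.imwrite('pics/w4c.png',cv2.resize(im[60:340,80:480],None,fx=2,fy=2,interpolation=cv2.INTER_CUBIC))
print(o['clock'],o['tool_pos'],o['orientation'],o['force'],o['moment'])
E
```

```text
7.35 [0.5042 0.2925 0.0904] [179.9933  -0.0156 -92.0386] [ 0.5938 -0.247  -1.5634] [ 0.0167  0.0822 -0.0306]
```

View pics/w4c.png

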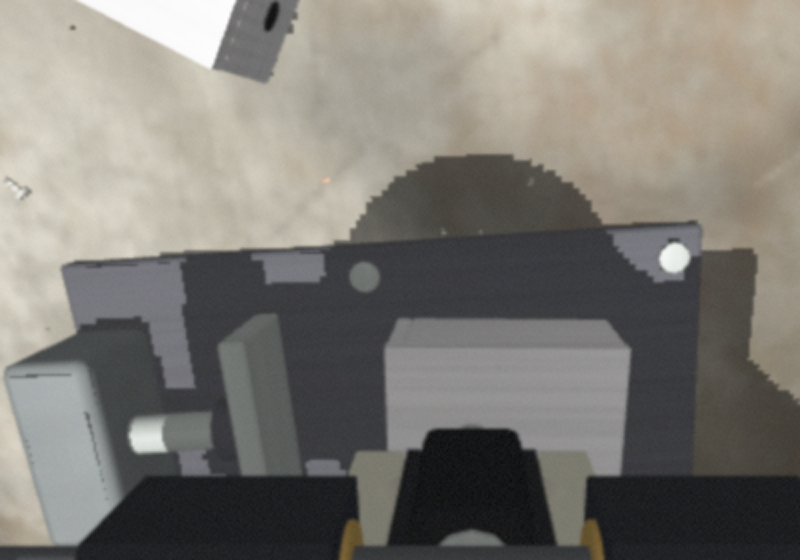

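The pin is down through the hole and the bracket stands flat (front top edge at crop row ~345). I'll push slowly along the fixture's +x.

Call:
apply_moves:
  targets:
    - {"travel": [-0.1,-1.5,0],"roll": 0,"jaw": 10}
    - {"travel": [-0.1,-2,0],"roll": 0,"jaw": 10}
    - {"travel": [-0.15,-2.5,0],"roll": 0,"jaw": 10}
    - {"travel": [-0.2,-3,0],"roll": 0,"jaw": 10}
    - {"travel": [-0.2,-3,0],"roll": 0,"jaw": 10}
    - {"travel": [-0.2,-3,0],"roll": 0,"jaw": 10}
    - {"travel": [-0.2,-3,0],"roll": 0,"jaw": 10}
    - {"travel": [-0.2,-3,0],"roll": 0,"jaw": 10}
    - {"travel": [-0.2,-3,0],"roll": 0,"jaw": 10}
    - {"travel": [-0.2,-3,0],"roll": 0,"jaw": 10}

```text
clock: 8.4
tool_pos: [0.5314, 0.2933, 0.0905]
orientation: [180.0, -0.0, -92.0]
force: [-0.8, -0.5, -0.5]
opening: 0.026
gripper_force: 30.0
```

Call:
apply_moves:
  targets:
    - {"travel": [-0.15,-2.5,0],"roll": 0,"jaw": 10}
    - {"travel": [-0.12,-2,0],"roll": 0,"jaw": 10}
    - {"travel": [-0.12,-2,0],"roll": 0,"jaw": 10}
    - {"travel": [-0.06,-1,0],"roll": 0,"jaw": 10}
    - {"travel": [0,0,0],"roll": 0,"jaw": 10}

```text
clock: 8.9
tool_pos: [0.5389, 0.2935, 0.0905]
orientation: [-180.0, 0.0, -92.0]
force: [0.0, -0.2, -0.8]
opening: 0.0258
gripper_force: 30.0
```

```bash
python3 - <<'E'
from h import *
import pickle
o=ctrl.get_obs();im=ctrl.snapshot('wrist')[:,:,::-1];cv2.imwrite('pics/w5.png',im);pickle.dump(o,open('w5.pkl','wb'))
s=ctrl.snapshot('scene')[:,:,::-1];cv2.imwrite('pics/s5.png',s)
b=cv2.resize(s[270:390,150:330],(400,267),interpolation=cv2.INTER_CUBIC)
a=cv2.resize(im[120:320,80:480],(800,400),interpolation=cv2.INTER_CUBIC);c=np.zeros((600,800,3),np.uint8)
t=ctrl.snapshot('top')[:,:,::-1];cv2.imwrite('pics/t5.png',t)
tb=cv2.resize(t[225:335,155:225],(170,267),interpolation=cv2.INTER_CUBIC)
c[:333]=cv2.resize(a,(800,333));c[333:,:400]=b;c[333:,400:570]=tb
cv2.imwrite('pics/m5.png',c)
print(o['clock'],o['tool_pos'],o['orientation'],o['force'],o['moment'])
E
```

```text
8.9 [0.5389 0.2935 0.0905] [-179.9945    0.0018  -92.0469] [ 0.031  -0.2462 -0.7791] [ 0.0518  0.0932 -0.0125]
```

View pics/m5.png

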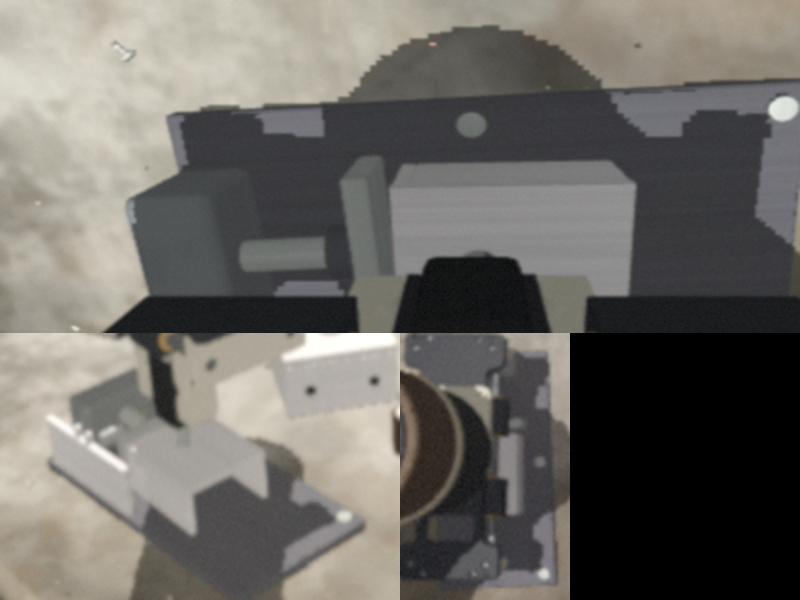

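The bracket has followed the pin and stands a few mm short of the stop plate. The wrist inset shows its front at x≈392 and the plate at about 385. I'll continue in 1 mm rows, watching the force.

Call:
apply_moves:
  targets:
    - {"travel": [-0.06,-1,0],"roll": 0,"jaw": 10}
    - {"travel": [-0.06,-1,0],"roll": 0,"jaw": 10}
    - {"travel": [-0.06,-1,0],"roll": 0,"jaw": 10}
    - {"travel": [0,0,0],"roll": 0,"jaw": 10}

```text
clock: 9.45
tool_pos: [0.5418, 0.2936, 0.0905]
orientation: [-180.0, -0.0, -92.0]
force: [-0.3, -0.3, -1.1]
opening: 0.0257
gripper_force: 30.0
```

Call:
apply_moves:
  targets:
    - {"travel": [-0.06,-1,0],"roll": 0,"jaw": 10}
    - {"travel": [-0.06,-1,0],"roll": 0,"jaw": 10}
    - {"travel": [-0.06,-1,0],"roll": 0,"jaw": 10}
    - {"travel": [0,0,0],"roll": 0,"jaw": 10}

```text
clock: 9.85
tool_pos: [0.5448, 0.2936, 0.0905]
orientation: [180.0, -0.0, -92.1]
force: [-1.3, -0.5, -0.3]
opening: 0.0258
gripper_force: 30.0
```

Call:
apply_moves:
  targets:
    - {"travel": [-0.06,-1,0],"roll": 0,"jaw": 10}
    - {"travel": [-0.06,-1,0],"roll": 0,"jaw": 10}
    - {"travel": [-0.06,-1,0],"roll": 0,"jaw": 10}
    - {"travel": [0,0,0],"roll": 0,"jaw": 10}

```text
clock: 10.25
tool_pos: [0.5476, 0.2936, 0.0905]
orientation: [180.0, -0.0, -92.0]
force: [-2.6, -0.1, -0.2]
opening: 0.026
gripper_force: 30.0
```

Call:
apply_moves:
  targets:
    - {"travel": [-0.06,-1,0],"roll": 0,"jaw": 10}
    - {"travel": [-0.06,-1,0],"roll": 0,"jaw": 10}
    - {"travel": [-0.06,-1,0],"roll": 0,"jaw": 10}
    - {"travel": [0,0,0],"roll": 0,"jaw": 10}

```text
clock: 10.65
tool_pos: [0.5505, 0.2937, 0.0904]
orientation: [180.0, -0.0, -92.1]
force: [-5.3, -0.2, 0.9]
opening: 0.0259
gripper_force: 30.0
```

Call:
apply_moves:
  targets:
    - {"travel": [-0.06,-1,0],"roll": 0,"jaw": 10}
    - {"travel": [-0.06,-1,0],"roll": 0,"jaw": 10}
    - {"travel": [-0.06,-1,0],"roll": 0,"jaw": 10}
    - {"travel": [-0.06,-1,0],"roll": 0,"jaw": 10}
    - {"travel": [0,0,0],"roll": 0,"jaw": 10}

```text
clock: 11.15
tool_pos: [0.5541, 0.2937, 0.0904]
orientation: [179.9, -0.0, -92.1]
force: [-7.2, 1.5, 2.4]
opening: 0.0256
gripper_force: 30.0
```

Call:
apply_moves:
  targets:
    - {"travel": [-0.06,-1,0],"roll": 0,"jaw": 10}
    - {"travel": [-0.06,-1,0],"roll": 0,"jaw": 10}
    - {"travel": [-0.06,-1,0],"roll": 0,"jaw": 10}
    - {"travel": [0,0,0],"roll": 0,"jaw": 10}
    - {"travel": [0,0,0],"roll": 0,"jaw": 10}

```text
clock: 11.65
tool_pos: [0.5567, 0.2938, 0.0903]
orientation: [179.9, -0.0, -92.1]
force: [-8.3, 0.8, 2.8]
opening: 0.0259
gripper_force: 30.0
```

```bash
python3 - <<'E'
from h import *
F=[]
for i in range(6):
    o=ctrl.get_obs();F.append(o['force']);im=ctrl.snapshot('wrist' if i else 'scene')[:,:,::-1]
    if not i: s=im
F=np.array(F);print(F,F.mean(0));cv2.imwrite('pics/w6.png',im);cv2.imwrite('pics/s6.png',s)
c=np.zeros((600,800,3),np.uint8)
c[:300]=cv2.resize(im[160:310,80:480],(800,300),interpolation=cv2.INTER_CUBIC)
c[300:]=cv2.resize(s[290:350,160:320],(800,300),interpolation=cv2.INTER_CUBIC)
cv2.imwrite('pics/m6.png',c)
print(o['clock'],o['tool_pos'],o['orientation'],o['moment'],o['opening'])
E
```

```text
[[-8.3224  0.8026  2.7958]
 [-8.238   1.25    2.2653]
 [-7.6588  0.8393  3.2138]
 [-8.7538  0.9966  3.118 ]
 [-7.7114  0.2354  3.1973]
 [-9.4368  0.9785  2.1457]] [-8.3535  0.8504  2.7893]
11.9 [0.5567 0.2938 0.0903] [179.9031  -0.0351 -92.0538] [0.3645 3.4895 0.019 ] 0.025653857437733664
```

View pics/m6.png

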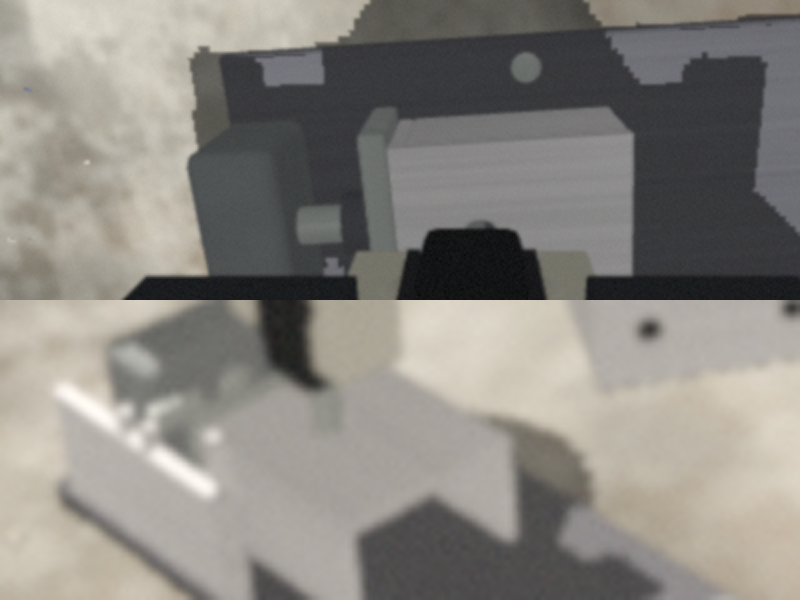

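The bracket's front is flush against the stop plate, the force is about 8.4 N, and both the force and the position put the stop at about 13 mm. I'll go 1.5 mm further to centre the pointer, then take a last close look at the scale.

Call:
apply_moves:
  targets:
    - {"travel": [-0.05,-0.8,0],"roll": 0,"jaw": 10}
    - {"travel": [-0.04,-0.7,0],"roll": 0,"jaw": 10}
    - {"travel": [0,0,0],"roll": 0,"jaw": 10}
    - {"travel": [0,0,0],"roll": 0,"jaw": 10}
    - {"travel": [0,0,0],"roll": 0,"jaw": 10}
    - {"travel": [0,0,0],"roll": 0,"jaw": 10}
    - {"travel": [0,0,0],"roll": 0,"jaw": 10}
    - {"travel": [0,0,0],"roll": 0,"jaw": 10}

```text
clock: 12.75
tool_pos: [0.5579, 0.2938, 0.0903]
orientation: [179.9, -0.0, -92.1]
force: [-9.6, 1.5, 2.8]
opening: 0.0256
gripper_force: 30.0
```

```bash
python3 - <<'E'
from h import *
F=[];S=[]
for i in range(12):
    o=ctrl.get_obs();F.append(o['force']);S.append(ctrl.snapshot('scene')[:,:,::-1].astype(float))
print(np.mean(F,0),o['clock'],o['tool_pos'],o['gripper_force'],o['opening'])
s=np.mean(S,0).astype(np.uint8);cv2.imwrite('pics/s7.png',s)
s0=cv2.imread('pics/scene0.png')
c=np.hstack([cv2.resize(q[285:345,160:220],(400,400),interpolation=cv2.INTER_CUBIC) for q in(s0,s)]);cv2.imwrite('pics/m7.png',c)
K,E=cam('scene');org=np.array([.5216,.2897]);a=np.radians(1.6);u=np.array([np.cos(a),np.sin(a)]);v=np.array([-u[1],u[0]])
for d in(0,.009,.015,.021):
    p=org+u*(.045+d)+v*.046;print(d,(w2pix(K,E,[*p,.053])-[160,285])*400/60)
E
```

```text
[-9.6709  1.1024  2.8069] 13.3 [0.5579 0.2938 0.0903] 30.00370144844055 0.025661931025292278
0 [235.4319 210.7253]
0.009 [211.7051 194.7927]
0.015 [196.0656 184.2908]
0.021 [180.5666 173.8832]
```

View pics/m7.png

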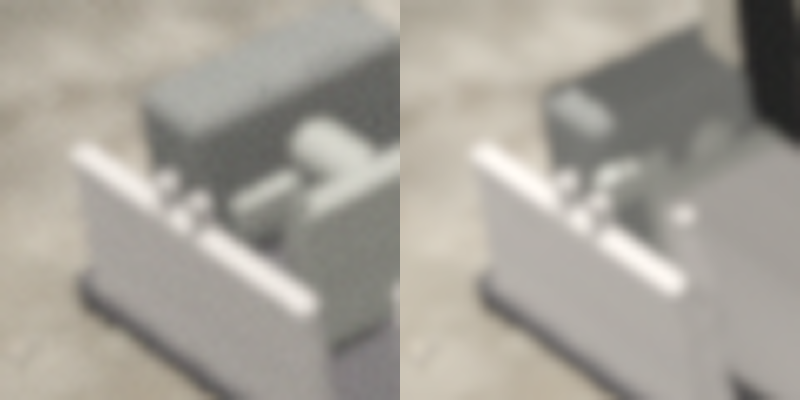

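The last view shows the ribs at crop (165,183) and (200,203). The pointer's end has moved from (235,210) to about (200,184), which matches the computed 15 mm position (196,184). The push is steady at about 9.6 N, so I'm handing it in.

```bash
python3 -c "
from plant import ctrl
print(ctrl.close_job())"
```

```text
the job is handed in; nothing more can be done
None
```

The job is handed in: the black pin is still gripped and through the small bracket's hole, pressing it flush against the stop at about 9.6 N with the pointer between the ribs (stop in about 15 mm); the yellow and white loose pins, balanced on their tips, fell over early on without my moving near them.

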